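# Post a failed drive module through the reject box's flap

### The job

The failed circuit module lying on the sill of the reject box has to go into the box. Push the box's self-closing flap inward with one finger and, while that finger keeps the flap open, push the module over the sill's inner edge with the other finger so that it drops inside; do not lift the module, and do not shove the shut flap open with the module itself. Then withdraw so that the flap swings shut, leaving the other things on the bench where they are.

Things in the scene. Friction and masses are not known exactly. Their poses are not given: they have to be found in the camera images.
- reject_box: Grey steel box, fixed, 265 mm deep (x), 220 wide (y). x = level posting direction, away from the robot; z up. Origin at bench level below the middle of the lip (sill's inner edge). x -120 to 0 mm: sill. x 0 to 90: opening 208 wide under the sloping flap, between side cheeks. x 94 to 145: flat top, 165 above the bench. Inside empty, also under the sill, down to the floor 6 mm above the bench.
- lip (a point): Middle of the sill's inner edge; axes as the box's. The sill is a flat steel shelf 120 mm above the bench, reaching 120 mm from here towards the robot, open at its front, with rails 8 mm high along both sides (inner faces 104 mm either side of the middle). A thing whose centre of mass is pushed past the lip tips into the box.
- flap_hinge (a point): Middle of the flap's hinge axis (parallel to the lip), 90 mm beyond the lip and 45 mm higher than the sill; axes as the box's. The hinge barrel has radius 4 mm.
- flap (a joint): Flap angle in rad: 0 shut, growing as it is pushed inward, at most 1.3 (it hangs straight down at 1.1). A weak spring shuts it by itself: about 1 N at the free edge to start it, about 4 N when pressed 45 mm from the hinge at 0.7 rad.
- module: Failed module: finned aluminium heat sink with a small green circuit board, white connector, two round capacitors; 42 mm (x) by 38 (y), 22 high, the lowest 12 mm straight-sided over the full 42 x 38. About 90 g. Origin at the centre of its underside, z up. Starts flat on the sill, turned up to 0.25 rad from the box's axes, left or right of the middle, its centre 45 to 80 mm before the lip.
- relay: Bystander: a clear-cased plug-in relay standing on the bench at the left (+y) of the box, 30 x 24 x 56 mm high. Origin at the centre of its underside.
- spool: Bystander: a spool of copper wire with black flanges standing on the bench at the right (-y) of the box, 52 mm in diameter, 38 mm high. Origin at the centre of its underside.
- screwdriver: Bystander: a 170 mm screwdriver with a black handle lying on the bench between the robot and the box. Origin near its middle.
- flap_edge (a point): Middle of the flap's free edge. The flap is an aluminium plate 200 mm wide, 3 thick, 96 from hinge to this edge. Shut, it slopes at 0.46 rad from the hinge down to here, 4 mm beyond the lip and 2 above sill height. It swings into the box, this edge going down and away from the lip: a fingertip moved level towards the hinge, a few mm above sill height, presses it further open.
Not all that is in view belongs to the job. Leave any purple look-alike of the module alone.

How it is judged:
On the way, in this order (a step that is already met when the one before it is completed fails the run):
1. a finger has pushed the flap in by at least 0.25 rad while the module still lies on the sill, its centre before the lip (value of joint flap above 0.25 rad and contact force between the fingers and flap above 0.2 N and x of module in the frame of reject_box below -0.005 m and z of module in the frame of reject_box above 0.11 m), for 0.1 s.
2. the module has dropped into the box while a finger still holds the flap open (value of joint flap above 0.25 rad and contact force between the fingers and flap above 0.1 N and z of module in the frame of reject_box below 0.08 m and x of module in the frame of reject_box above -0.12 m), for 0.1 s.
At the end, for the whole second after the job is handed in: The module lies at rest inside the reject box (its origin within the box's walls and lower than 80 mm above the bench), and the flap is shut to within 0.08 rad (z of module in the frame of reject_box below 0.08 m and x of module in the frame of reject_box between -0.12 and 0.145 m and y of module in the frame of reject_box between -0.11 and 0.11 m and linear speed of module below 0.03 m/s and value of joint flap below 0.08 rad); the robot touches nothing.
It fails at once if the module is lifted more than 15 mm off the sill (z of module in the frame of reject_box above 0.135 m).
It fails at once if the module is shoved against the shut flap (more than 0.4 N with the flap open less than 0.15 rad) (contact force between module and flap above 0.4 N and value of joint flap below 0.15 rad).
It fails at once if the relay is moved more than 30 mm (distance of relay from where it was at the start of the episode above 0.03 m).
It fails at once if the spool is moved more than 30 mm (distance of spool from where it was at the start of the episode above 0.03 m).
It fails at once if the screwdriver is moved more than 30 mm (distance of screwdriver from where it was at the start of the episode above 0.03 m).
It also fails if it takes over 38 s, if anything falls off the work surface, if the arm or the gripper's body presses on something with over 40 N, if the wrist force passes 120 N, or if a joint passes its speed limit or range.

### The arm

A 6-joint arm with a two-finger parallel gripper is mounted at the origin on the work surface. World frame = base frame: x ahead of the robot, y to its left, z up, the work surface at z = 0. Lengths are in m, angles in rad, forces in N, time in s.
With the tool pointing down it reaches from about 0.325 to 0.775 m from the base axis. Payload 5.5 kg.
Tool frame: the origin (TCP) lies midway between the tips of the shut fingers; the grasp point (between the pads) lies 19 mm behind it; z points along the fingers, y is the direction in which the jaws open and shut (so a half turn about z gives the same grasp; the last joint's range is limited). The gripper opens to 88 mm and grips with 3 to 60 N. Pads are 20 mm wide; open, the fingers measure 115 mm over their backs; the gripper's body (75 mm by 178 mm) begins 61 mm behind the grasp point.
Start: joints at [1.24, 0.091, 1.231, -0, 1.82, -0.057], TCP at [0.162, 0.578, 0.223] pointing down, gripper open.
Joint ranges: [-2.87, 2.87], [-0.86, 2.18], [0.17, 2.46], [-1.51, 4.65], [0.06, 2.69], [-2.65, 2.65]. Speed limits (rad/s): [2.57, 2.57, 3.01, 3.14, 3.14, 3.14].

### API

Orientations are given as a 3x3 rotation matrix whose columns are the frame's x, y, z axes.
In Python, from rig import sense, camera, hand_in gives the robot as it stands.
- The arm moves only by the tool servo_tool, never from a script. Its argument "deltas" is a list of rows, each a list of 7 numbers: the turn, a rotation vector about the world's x, y, z in rad, then the shift along the world's x, y, z in m, then the opening, from 0 (shut) to 1 (fully open). A call has 1 to 20 rows; each row is the pose to reach, as a shift and turn from the pose commanded when the call began; what a row does not reach only later rows make up. A row lasts 1/12 s, in which the tool goes at most 41.7 mm and 7.16 degrees, less where a joint would pass 70% of its speed; a pose out of reach is approached as far as the arm can. A call with a gripper value outside its range is refused whole. The fingers move at their own pace and stop on an object; "squeeze" is the grip in N (left out, the last holds). Time passes only in rows, so rows that repeat a pose let the fingers close. It gives the time, the measured TCP pose, the force and the opening at its end, in the units of the state.
- sense(): the state, without advancing time (a new reading comes with each control period).
- camera(name): name is "scene" or "top" or "wrist"; returns a dict with "color" (384x512x3 uint8, red, green, blue), "K" (3x3 intrinsics, pixels), "k1" (the pictures are not rectified: a ray, as slopes to the right and down, at radius r is drawn at 1 + k1 r^2 times it, then the intrinsics apply), "cam_to_world" (4x4, takes a point from camera to world coordinates); the wrist camera has in their place "T_tool_cam" (4x4, takes a point from camera to tool coordinates, whose origin is the TCP and whose axes are the flange's). Camera axes: x right, y down, z forward; pixel columns grow to the right and rows downward; lengths in m; the calibration is good to about 2 mm. A picture is of the moment at which its call begins: read the wrist's pose just before it. There is no depth.
- hand_in(): hands the job in, once; it reports no verdict.
The state is a dict: "t": time; "joint_pos": joint angles; "joint_velocities": joint speeds; "joint_torque": joint torques, N m; "ee_pos": TCP position; "orientation": TCP orientation; "ft_force": force on the tool from outside, world axes, zero at the start; "wrist_torque": the same for the moment, N m; "width": finger opening in m.
Only numpy, scipy, OpenCV 4.12 (cv2) and the standard library are available. Lean on these libraries where they do the work, as an engineer would, in place of code of your own. Each camera call takes 0.05 s, during which the arm holds its last target.

## Working session

There is one attempt and no reset: what is moved stays moved. The work goes in short steps, Python scripts to look and compute and a tool call to move; the robot and the scene stay as the last step left them, time stands still between calls to the robot, and variables do not carry over. Pictures are saved under pics/ and viewed, and the job is handed in when it is done.

Besides the shell and the picture viewer there is one more tool, called after ">>>" by a JSON object that holds its "api" and its "payload". servo_tool: Moves the arm, as the interface text tells. Its arguments: {"type":"object","properties":{"deltas":{"type":"array","items":{"type":"array","items":{"type":"number"}}},"squeeze":{"type":"number"}},"required":["deltas"]}

```bash
ls; mkdir -p pics; python3 - <<'E'
from rig import sense,camera
import cv2,json
s=sense()
for k,v in s.items(): print(k,v)
for n in("scene","top","wrist"):
    c=camera(n); cv2.imwrite(f"pics/{n}0.png",c["color"][:,:,::-1])
    print(n,{k:(v.tolist() if hasattr(v,'tolist') else v) for k,v in c.items() if k!="color"})
E
```

```text
pics
t 0.0
joint_pos [ 1.24029755e+00  9.18580861e-02  1.23186840e+00 -3.66533299e-05
  1.81977497e+00 -5.66995348e-02]
joint_velocities [-0.00102911 -0.00054078 -0.00059645  0.00076406 -0.00198621 -0.00143765]
joint_torque [-4.53988343e-05 -4.46462131e+01 -4.06437600e+01  6.98624784e-02
  2.96922598e-02 -1.45272775e-04]
ee_pos [0.16215499 0.57737526 0.22151721]
orientation [[-9.62748112e-01  2.70399204e-01 -5.85832441e-04]
 [ 2.70399829e-01  9.62746400e-01 -1.81702209e-03]
 [ 7.26867470e-05 -1.90774358e-03 -9.99998178e-01]]
ft_force [-0.13289371  0.37703968  0.69395781]
wrist_torque [-0.03320496 -0.00123055  0.00522554]
width 0.08795755800104939
scene {'K': [[359.0883536065061, 0.0, 256.99340809993714], [0.0, 359.0883536065061, 194.3126953658032], [0.0, 0.0, 1.0]], 'k1': -0.04779662886932591, 'cam_to_world': [[-0.7692869521641755, 0.49053258465340116, -0.4093597056663091, 0.8509704495819926], [0.6387032300560167, 0.606490738156668, -0.47352631230607545, 0.41879035723081115], [0.0159927841842633, -0.6257369798273342, -0.7798701577381979, 0.705570775294347], [0.0, 0.0, 0.0, 1.0]]}
top
[... 206 characters left out ...]
0.20127182079313768, 0.40132263786361727], [-0.9979274989953769, -0.06362550899100544, 0.009617762445990169, 0.07707011203727401], [0.0034053760910192897, -0.2014727043882896, -0.97948820962794, 0.8284053961309377], [0.0, 0.0, 0.0, 1.0]]}
wrist {'K': [[305.63334628508005, 0.0, 258.85690502496954], [0.0, 305.63334628508005, 191.96065330125106], [0.0, 0.0, 1.0]], 'k1': -0.0759316722567156, 'T_tool_cam': [[-0.0004630081654668054, -0.9658178417536676, -0.25922129961429435, 0.07142620409696696], [0.9999987223373161, -0.0008437937410579546, 0.0013576950524469588, 0.00024589993564838597], [-0.0015300154154773873, -0.2592203397930178, 0.9658169984476448, -0.16176351038067313], [0.0, 0.0, 0.0, 1.0]]}
```

View pics/scene0.png

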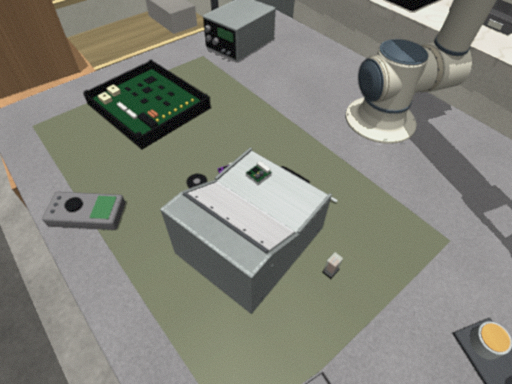

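View pics/top0.png

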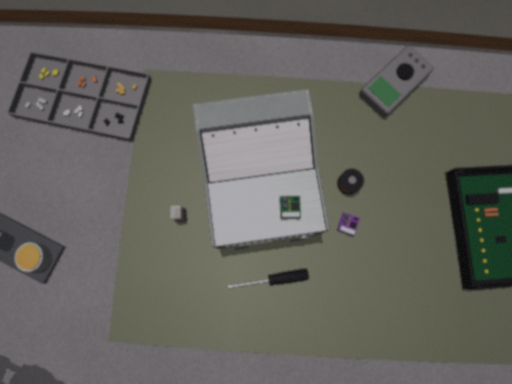

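View pics/wrist0.png

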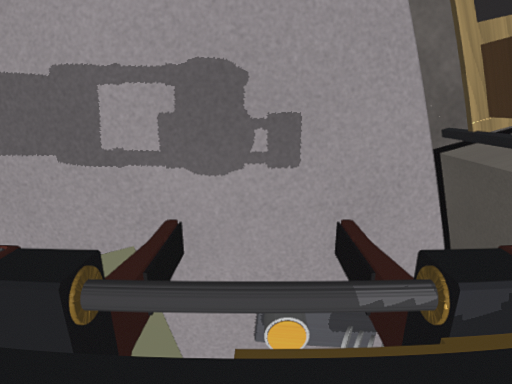

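The top view shows the box at (265,170), with the green-board module on the sill at (290,206). The purple look-alike is on the bench at (348,224), the spool at (350,181), the relay at (177,213) and the screwdriver at (270,280). The green one on the sill fits the description, so I'll enlarge it to confirm.

```bash
python3 - <<'E'
import cv2
a=cv2.imread("pics/top0.png")[80:260,180:370]
cv2.imwrite("pics/top_crop.png",cv2.resize(a,None,fx=4,fy=4,interpolation=cv2.INTER_CUBIC)[:600*2][:, :800] if 0 else cv2.resize(a,(633,600),interpolation=cv2.INTER_CUBIC))
a=cv2.imread("pics/scene0.png")[140:310,150:350]
cv2.imwrite("pics/scene_crop.png",cv2.resize(a,(700,595),interpolation=cv2.INTER_CUBIC))
E
```

```text
(no output)
```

View pics/top_crop.png

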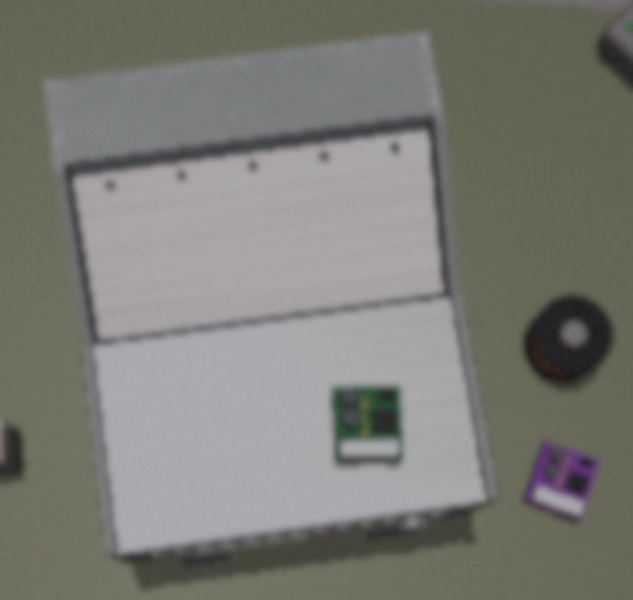

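View pics/scene_crop.png

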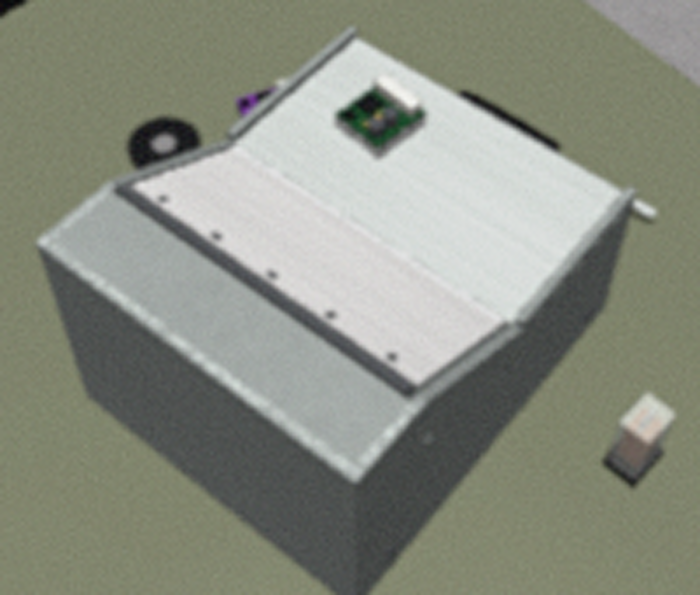

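```bash
cat > h.py <<'E'
import numpy as np,cv2
from rig import sense,camera
def ray(c,uv,T=None):
    uv=np.array(uv,float).reshape(1,1,2)
    d=np.array([c["k1"],0,0,0,0.])
    p=cv2.undistortPoints(uv,c["K"],d)[0,0]
    T=c["cam_to_world"] if T is None else T
    v=T[:3,:3]@np.array([p[0],p[1],1]); return T[:3,3],v/np.linalg.norm(v)
def plane(c,uv,z,T=None):
    o,v=ray(c,uv,T); return o+v*(z-o[2])/v[2]
def tri(r1,r2):
    A=np.zeros((3,3));b=np.zeros(3)
    for o,v in(r1,r2):
        P=np.eye(3)-np.outer(v,v);A+=P;b+=P@o
    x=np.linalg.solve(A,b)
    return x,[np.linalg.norm((np.eye(3)-np.outer(v,v))@(x-o)) for o,v in(r1,r2)]
def proj(c,X,T=None):
    T=c["cam_to_world"] if T is None else T
    M=np.linalg.inv(T);r=cv2.Rodrigues(M[:3,:3])[0]
    return cv2.projectPoints(np.array(X,float).reshape(-1,3),r,M[:3,3],c["K"],np.array([c["k1"],0,0,0,0.]))[0][:,0]
def top(u,v): return(180+u/3.3333-.35,80+v/3.3333-.35)
def sc(u,v): return(150+u/3.5-.35,140+v/3.5-.35)
E
python3 - <<'E'
from h import *
np.set_printoptions(precision=4,suppress=True)
t=camera("top");s=camera("scene")
P={"lipL":((97,342),(507,324)),"lipR":((450,297),(233,148)),"rearL":((45,82),(358,478)),"rearR":((428,35),(40,243)),"frontL":((118,553),(630,192)),"frontR":((490,498),(353,33)),
"modFL":((333,388),(380,155)),"modFR":((399,388),(336,115))}
for k,(a,b) in P.items():
    x,e=tri(ray(t,top(*a)),ray(s,sc(*b))); print(k,x,np.array(e)*1e3)
for k in("lipL","lipR"): print(k,plane(t,top(*P[k][0]),.12),plane(s,sc(*P[k][1]),.12))
for k in("rearL","rearR"): print(k,plane(t,top(*P[k][0]),.165),plane(s,sc(*P[k][1]),.165))
for n,uv in {"FL":(333,388),"FR":(399,388),"BR":(402,462),"BL":(336,462)}.items(): print(n,plane(t,top(*uv),.142)[:2])
for n,uv in {"relay top":(5,435),"relay bot":(12,470)}.items(): print(n,plane(t,top(*uv),.056)[:2])
print("spool",plane(t,top(569,338),.038)[:2])
for uv in((308,272),(228,287)): print("drv",plane(t,uv,.015)[:2])
E
```

```text
lipL [0.5476 0.1804 0.1197] [0.8537 0.8537]
lipR [ 0.5885 -0.0216  0.116 ] [0.6444 0.6444]
rearL [0.6845 0.2169 0.1664] [1.286 1.286]
rearR [0.729  0.0026 0.1629] [0.9989 0.9989]
frontL [0.4281 0.1589 0.1221] [2.2748 2.2748]
frontR [ 0.4724 -0.0468  0.1247] [0.5257 0.5257]
modFL [0.5277 0.045  0.1259] [1.9983 1.9983]
modFR [0.5301 0.0073 0.1307] [0.7122 0.7122]
lipL [0.5481 0.1797 0.12  ] [0.5472 0.1812 0.12  ]
lipR [ 0.5879 -0.0215  0.12  ] [ 0.5899 -0.018   0.12  ]
rearL [0.686  0.2162 0.165 ] [0.6833 0.2174 0.165 ]
rearR [0.7287 0.0021 0.165 ] [0.7289 0.0052 0.165 ]
FL [0.5261 0.0443]
FR [0.5285 0.0079]
BR [0.4876 0.0045]
BL [0.4853 0.0404]
relay top [0.4992 0.2404]
relay bot [0.4779 0.2338]
spool [ 0.5874 -0.1105]
drv [ 0.3912 -0.0303]
drv [0.3499 0.135 ]
```

>>> {"api": "servo_tool", "payload": {"deltas": [[0,0,-1.094,0.345,-0.552,0.05,1],[0,0,-1.094,0.345,-0.552,0.05,1],[0,0,-1.094,0.345,-0.552,0.05,1],[0,0,-1.094,0.345,-0.552,0.05,1],[0,0,-1.094,0.345,-0.552,0.05,1],[0,0,-1.094,0.345,-0.552,0.05,1],[0,0,-1.094,0.345,-0.552,0.05,1],[0,0,-1.094,0.345,-0.552,0.05,1],[0,0,-1.094,0.345,-0.552,0.05,1],[0,0,-1.094,0.345,-0.552,0.05,1],[0,0,-1.094,0.345,-0.552,0.05,1],[0,0,-1.094,0.345,-0.552,0.05,1],[0,0,-1.094,0.345,-0.552,0.05,1],[0,0,-1.094,0.345,-0.552,0.05,1],[0,0,-1.094,0.345,-0.552,0.05,1],[0,0,-1.094,0.345,-0.552,0.05,1],[0,0,-1.094,0.345,-0.552,0.05,1],[0,0,-1.094,0.345,-0.552,0.05,1]]}}

```text
t: 1.75
ee_pos: [0.5075, 0.0246, 0.2721]
orientation: [[-0.199, 0.98, -0.001], [0.98, 0.199, 0.0], [0.001, -0.001, -1.0]]
ft_force: [-0.7, 0.6, 0.2]
width: 0.0877
```

```bash
python3 - <<'E'
from h import *
s=sense();print(s["t"],s["ee_pos"],s["orientation"],s["ft_force"],s["joint_pos"])
c=camera("wrist");im=c["color"][:,:,::-1]
np.save("w1.npy",np.hstack([s["ee_pos"],s["orientation"].ravel()] if hasattr(s["orientation"],"ravel") else [s["ee_pos"],np.array(s["orientation"]).ravel()]))
cv2.imwrite("pics/w1.png",cv2.resize(im,(768,576),interpolation=cv2.INTER_CUBIC))
c=camera("scene");cv2.imwrite("pics/s1.png",c["color"][:,:,::-1])
E
```

```text
1.75 [0.50748294 0.02455422 0.27207283] [[-1.98824154e-01  9.80034269e-01 -1.33651167e-03]
 [ 9.80035037e-01  1.98824678e-01  2.69775676e-04]
 [ 5.30120910e-04 -1.25619034e-03 -9.99999070e-01]] [-0.67722705  0.55508318  0.22461907] [-1.87910428e-02 -1.38378511e-01  1.36867631e+00  2.59637857e-04
  1.91263618e+00 -2.18862507e-01]
```

View pics/w1.png

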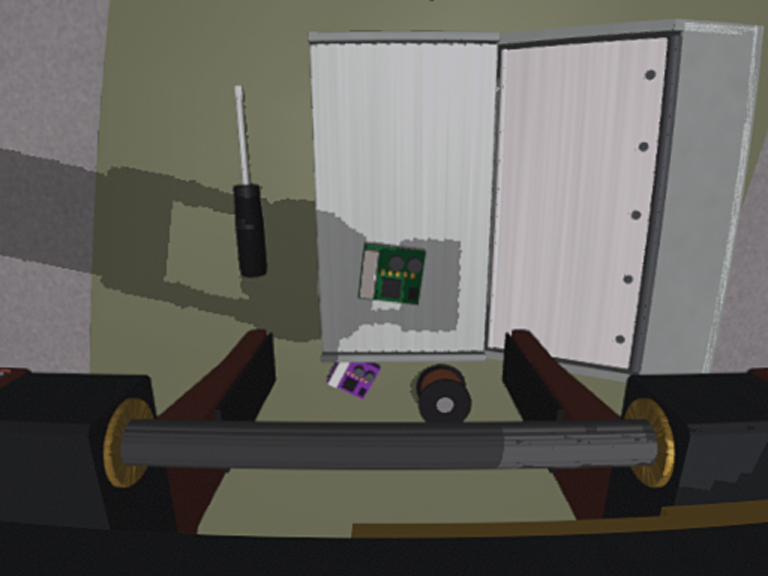

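View pics/s1.png

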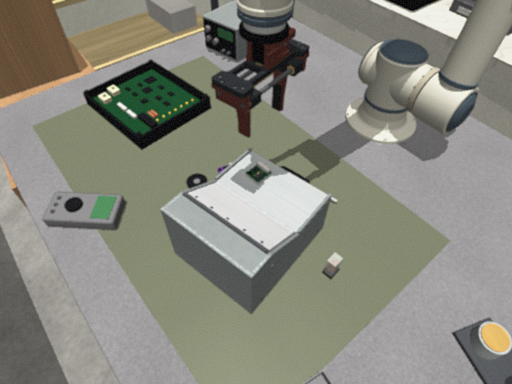

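The wrist view, at 1.5x, shows the module at about (391,274), the lip running from (499,45) to (487,350), and the sill's front edge from (310,42) to (322,357). Next I'll triangulate these against the top view.

```bash
python3 - <<'E'
from h import *
np.set_printoptions(precision=4,suppress=True)
t=camera("top");w=camera("wrist");im=w["color"]
# note: camera calls hold pose
s=sense();T=np.eye(4);T[:3,:3]=np.array(s["orientation"]).reshape(3,3);T[:3,3]=s["ee_pos"];T=T@w["T_tool_cam"]
W=lambda u,v:(u/1.5-.17,v/1.5-.17)
lipm=np.array([.567,.0802]);yaw=.203;R=np.array([[np.cos(yaw),np.sin(yaw)],[-np.sin(yaw),np.cos(yaw)]])
box=lambda p:(R@(np.array(p)[:2]-lipm))*1e3
for k,z,uv in(("lipL",.12,(499,45)),("lipR",.12,(487,350)),("frL",.12,(310,42)),("frR",.12,(322,353)),("m1",.137,(365,242)),("m2",.137,(425,248)),("m3",.137,(418,305)),("m4",.137,(359,300))):
    p=plane(w,W(*uv),z,T);print(k,p,box(p))
# green blob centroids -> triangulate
def blob(img,roi):
    x0,y0,x1,y1=roi;hsv=cv2.cvtColor(img,cv2.COLOR_RGB2HSV)[y0:y1,x0:x1]
    m=cv2.inRange(hsv,(45,90,20),(85,255,255));k=cv2.morphologyEx(m,cv2.MORPH_CLOSE,np.ones((5,5)))
    n,l,st,ce=cv2.connectedComponentsWithStats(k);i=1+np.argmax(st[1:,4]);return ce[i]+[x0,y0],st[i],cv2.minAreaRect(np.argwhere(l==i)[:,::-1].astype(np.float32))
a=blob(im,(225,145,300,215));b=blob(cv2.imread("pics/top0.png")[:,:,::-1].copy(),(270,185,310,225));c=blob(cv2.imread("pics/scene0.png")[:,:,::-1].copy(),(240,155,280,190))
print(a);print(b);print(c)
x,e=tri(ray(w,a[0],T),ray(t,b[0]));print(x,e,box(x))
S=camera("scene");x,e=tri(ray(w,a[0],T),ray(S,c[0]));print(x,e,box(x))
x,e=tri(ray(w,W(487,350),T),ray(t,top(450,297)));print("lipR",x,e)
x,e=tri(ray(w,W(499,45),T),ray(t,top(97,342)));print("lipL",x,e)
E
```

```text
lipL [0.5455 0.1858 0.12  ] [  0.2012 107.8069]
lipR [ 0.5901 -0.0172  0.12  ] [   2.9786 -100.0703]
frL [0.4273 0.1628 0.12  ] [-120.1428  109.0516]
frR [ 0.4709 -0.0442  0.12  ] [-119.2073 -102.4554]
m1 [0.4867 0.0464 0.137 ] [-85.5124 -16.9446]
m2 [0.526  0.0505 0.137 ] [-46.1268 -20.8715]
m3 [0.5301 0.0113 0.137 ] [-50.0387 -60.0217]
m4 [0.4902 0.0067 0.137 ] [-90.0309 -56.5215]
(array([264.8913, 183.6943]), array([ 18,  20,  40,  40, 736], dtype=int32), ((35.76154327392578, 39.40769577026367), (40.0632209777832, 35.34989929199219), 7.125016689300537))
(array([289.1159, 203.0435]), array([11, 12, 18, 14, 69], dtype=int32), ((19.538463592529297, 18.192306518554688), (11.570852279663086, 17.454336166381836), 78.69007110595703))
(array([257.1053, 173.6053]), array([  8,  12,  22,  14, 114], dtype=int32), ((18.263513565063477, 17.66891860961914), (13.019735336303711, 17.088401794433594), 54.462318420410156))
[0.5142 0.0264 0.1324] [np.float64(0.001875821321951678), np.float64(0.001875821321951627)] [-62.574  -42.0967]
[0.5129 0.0269 0.1316] [np.float64(0.0003778575957952103), np.float64(0.00037785759579530306)] [-63.7604 -41.3164]
lipR [ 0.594  -0.0237  0.1027] [np.float64(0.0015302834481645325), np.float64(0.0015302834481645143)]
lipL [0.538  0.1728 0.1663] [np.float64(0.0004761319779647133), np.float64(0.0004761319779643917)]
```

>>> {"api": "servo_tool", "payload": {"deltas": [[0,0,0,0.009,0.004,-0.04,0.82],[0,0,0,0.009,0.004,-0.08,0.82],[0,0,0,0.009,0.004,-0.11,0.82],[0,0,0,0.009,0.004,-0.11,0.82],[0,0,0,0.009,0.004,-0.11,0.82],[0,0,0,0.009,0.004,-0.11,0.82]]}}

```text
t: 2.5
ee_pos: [0.5169, 0.0302, 0.1653]
orientation: [[-0.203, 0.979, 0.003], [0.979, 0.203, -0.0], [-0.001, 0.003, -1.0]]
ft_force: [1.1, -1.3, 0.4]
width: 0.0724
```

```bash
python3 - <<'E'
from h import *
c=camera("wrist");cv2.imwrite("pics/w2.png",c["color"][:,:,::-1])
c=camera("scene");cv2.imwrite("pics/s2.png",cv2.resize(c["color"][100:260,150:350,::-1],(700,560),interpolation=cv2.INTER_CUBIC))
s=sense();print(s["t"],s["ee_pos"],s["width"])
E
```

```text
2.6 [0.5175043  0.02993076 0.16621224] 0.07213627444042875
```

View pics/w2.png

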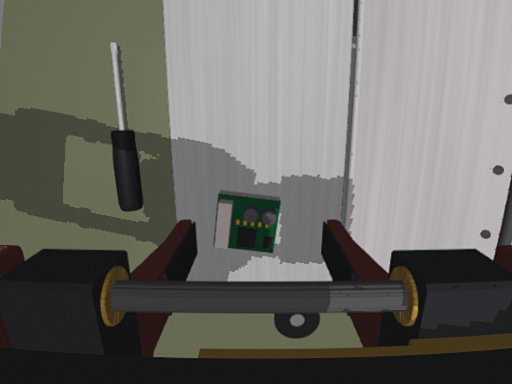

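View pics/s2.png

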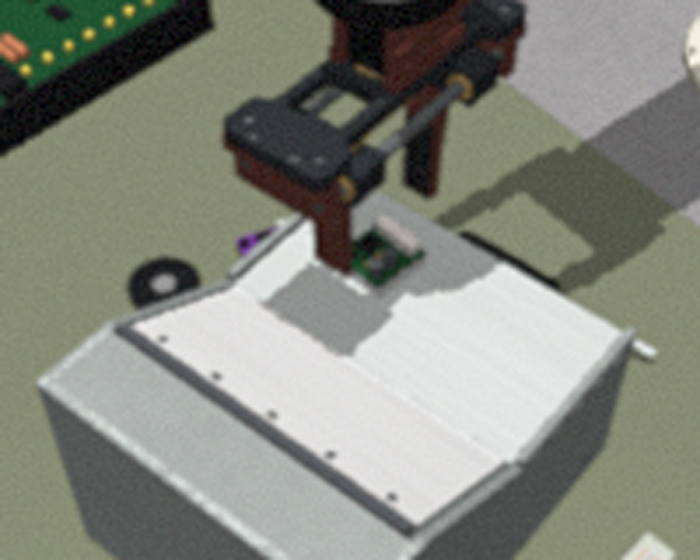

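```bash
python3 - <<'E'
from h import *
np.set_printoptions(precision=1,suppress=True)
w=camera("wrist");s=sense();R=np.array(s["orientation"]).reshape(3,3);T=np.eye(4);T[:3,:3]=R;T[:3,3]=s["ee_pos"];T=T@w["T_tool_cam"]
hsv=cv2.cvtColor(w["color"],cv2.COLOR_RGB2HSV)[180:265,205:295];m=cv2.inRange(hsv,(45,90,20),(85,255,255))
m=cv2.morphologyEx(m,cv2.MORPH_CLOSE,np.ones((7,7)));n,l,st,ce=cv2.connectedComponentsWithStats(m);i=1+np.argmax(st[1:,4]);print(st[i],ce[i]+[205,180])
for n,uv in {"greenC":ce[i]+[205,180],"c1":(219,193),"c2":(280,200),"c3":(274,252),"c4":(215,247)}.items():
    p=plane(w,uv,.132,T);q=R.T@(p-s["ee_pos"]);print(n,"tool frame: along jaw(box x)",q[1]*1e3,"across (+ left)",q[0]*1e3)
print(s["ee_pos"]*1e3 if hasattr(s["ee_pos"],'shape') else s["ee_pos"])
for uv in((355,100),(350,180)):
    p=plane(w,uv,.12,T);q=R.T@(p-s["ee_pos"]);print("lip",q*1e3)
E
```

```text
[  12   13   62   58 1540] [250.7 220.2]
greenC tool frame: along jaw(box x) -6.0035068960136915 across (+ left) -0.8943352402741359
c1 tool frame: along jaw(box x) -26.92518454354233 across (+ left) 18.331887840736496
c2 tool frame: along jaw(box x) 13.634981686759707 across (+ left) 13.402617545940817
c3 tool frame: along jaw(box x) 10.126006467312514 across (+ left) -24.655095171866606
c4 tool frame: along jaw(box x) -31.130178856125138 across (+ left) -20.738057347448574
[517.5  29.8 165.9]
lip [78.6 63.1 46.1]
lip [24.3 63.5 46.2]
```

>>> {"api": "servo_tool", "payload": {"deltas": [[0,0,0,-0.001,-0.003,0,0.82],[0,0,0,-0.001,-0.003,-0.02,0.82],[0,0,0,-0.001,-0.003,-0.036,0.82],[0,0,0,-0.001,-0.003,-0.036,0.82],[0,0,0,-0.001,-0.003,-0.036,0.82],[0,0,0,-0.001,-0.003,-0.036,0.82]]}}

```text
t: 3.15
ee_pos: [0.5158, 0.0265, 0.1281]
orientation: [[-0.201, 0.979, 0.002], [0.979, 0.201, -0.0], [-0.0, 0.002, -1.0]]
ft_force: [-0.2, -0.4, 1.4]
width: 0.0716
```

```bash
python3 - <<'E'
from h import *
c=camera("wrist");cv2.imwrite("pics/w3.png",c["color"][:,:,::-1])
c=camera("scene");cv2.imwrite("pics/s3.png",cv2.resize(c["color"][120:260,170:330,::-1],(640,560),interpolation=cv2.INTER_CUBIC))
s=sense();print(s["t"],s["ee_pos"],s["width"],s["ft_force"])
E
```

```text
3.25 [0.51596258 0.02656477 0.12833941] 0.07191525480271568 [-0.10986589 -0.53713194  0.67489001]
```

View pics/w3.png

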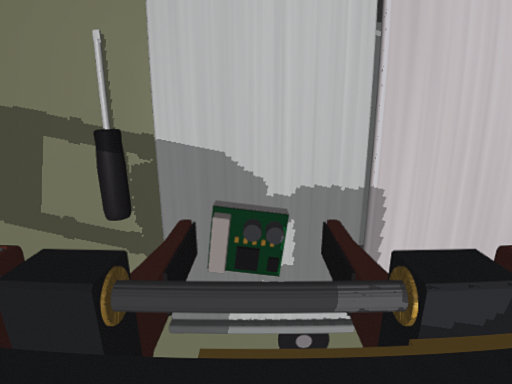

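View pics/s3.png

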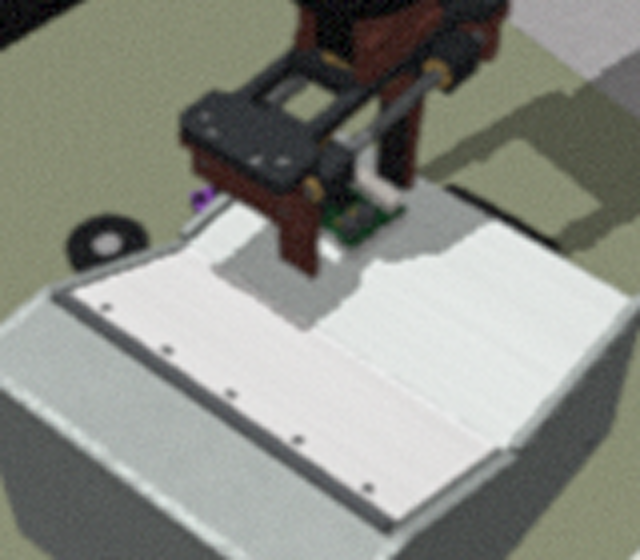

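Both fingers straddle the module, with the rear finger behind it and the front finger before the flap. I'll lower 3 mm and push along the box's x.

>>> {"api": "servo_tool", "payload": {"deltas": [[0,0,0,0,0,-0.003,0.82],[0,0,0,0.006,0.001,-0.003,0.82],[0,0,0,0.012,0.0025,-0.003,0.82],[0,0,0,0.018,0.0037,-0.003,0.82],[0,0,0,0.024,0.005,-0.003,0.82],[0,0,0,0.03,0.006,-0.003,0.82],[0,0,0,0.036,0.0075,-0.003,0.82],[0,0,0,0.042,0.0087,-0.003,0.82],[0,0,0,0.049,0.01,-0.003,0.82],[0,0,0,0.049,0.01,-0.003,0.82],[0,0,0,0.049,0.01,-0.003,0.82]]}}

```text
t: 4.17
ee_pos: [0.5652, 0.0369, 0.1237]
orientation: [[-0.202, 0.979, 0.002], [0.979, 0.202, 0.0], [-0.0, 0.002, -1.0]]
ft_force: [-0.4, -0.2, 2.9]
width: 0.0721
```

```bash
python3 - <<'E'
from h import *
c=camera("wrist");cv2.imwrite("pics/w4.png",c["color"][:,:,::-1])
c=camera("scene");cv2.imwrite("pics/s4.png",cv2.resize(c["color"][120:260,170:330,::-1],(640,560),interpolation=cv2.INTER_CUBIC))
s=sense();print(s["t"],s["ee_pos"],s["width"],s["ft_force"])
E
```

```text
4.2667 [0.56483058 0.03681406 0.1240085 ] 0.07200150500913116 [-0.75163492  0.3581651   2.08826057]
```

View pics/w4.png

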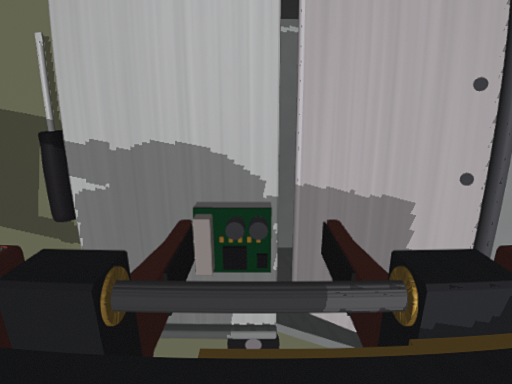

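View pics/s4.png

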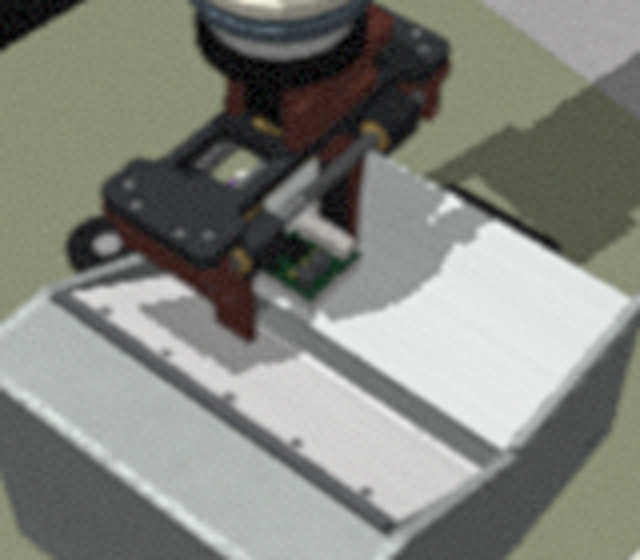

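The flap is partly open, and the module is square with its front just short of the lip. I'll push 13 mm and pause so the flap is held well open, then push it over the edge.

>>> {"api": "servo_tool", "payload": {"deltas": [[0,0,0,0.0065,0.0013,0.0005,0.82],[0,0,0,0.0125,0.0026,0.0005,0.82],[0,0,0,0.0125,0.0026,0.0005,0.82],[0,0,0,0.0125,0.0026,0.0005,0.82],[0,0,0,0.0125,0.0026,0.0005,0.82],[0,0,0,0.0125,0.0026,0.0005,0.82]]}}

```text
t: 4.77
ee_pos: [0.5769, 0.0393, 0.1242]
orientation: [[-0.202, 0.979, 0.0], [0.979, 0.202, 0.0], [-0.0, 0.0, -1.0]]
ft_force: [-1.2, -0.9, 2.0]
width: 0.0719
```

```bash
python3 - <<'E'
from h import *
c=camera("wrist");cv2.imwrite("pics/w5.png",c["color"][:,:,::-1])
c=camera("scene");cv2.imwrite("pics/s5.png",cv2.resize(c["color"][120:260,170:330,::-1],(640,560),interpolation=cv2.INTER_CUBIC))
s=sense();print(s["t"],s["ee_pos"],s["width"],s["ft_force"])
E
```

```text
4.8667 [0.57682118 0.03927357 0.1243161 ] 0.07172692055994206 [-1.51187302 -0.40330814  1.66891767]
```

View pics/w5.png

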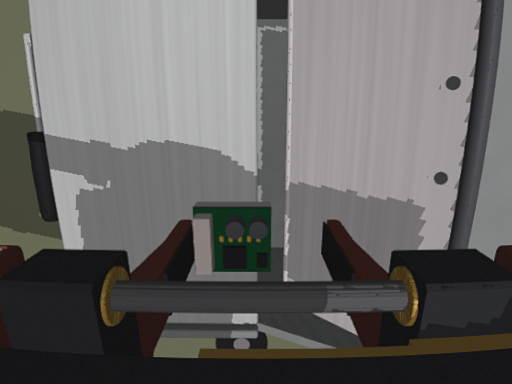

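View pics/s5.png

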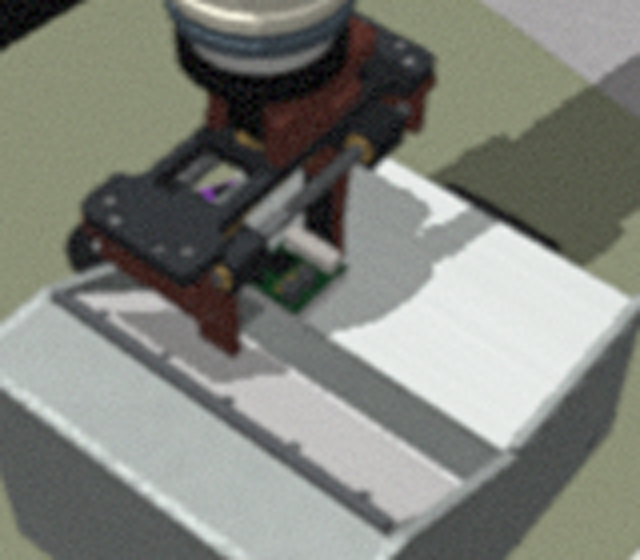

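```bash
python3 - <<'E'
from h import *
from scipy.optimize import brentq
w=camera("wrist");s=sense();R=np.array(s["orientation"]).reshape(3,3);p0=np.array(s["ee_pos"]);T=np.eye(4);T[:3,:3]=R;T[:3,3]=p0;T=T@w["T_tool_cam"]
lip=plane(w,(257,150),.12,T);ax=R[:,1]
print("TCP x in box",(p0-lip)@ax*1e3)
for uv in((257,150),(257,235)):
    print((p0-plane(w,uv,.12,T))@ax*1e3)
o,v=ray(w,(289.5,170),T)
f=lambda q:(lambda P:(P-lip)@ax-(.09-.096*np.cos(.46+q)))(o+v*((.165-.096*np.sin(.46+q)-o[2])/v[2]))
for q in np.arange(0,1.2,.1): print(round(q,1),round(f(q)*1e3,1))
print("module front",(plane(w,(272,240),.132,T)-lip)@ax*1e3,"rear",(plane(w,(195,240),.132,T)-lip)@ax*1e3)
E
```

```text
TCP x in box 1.5103477588306153
1.5103477588306153
1.6113174788181037
0.0 13.7
0.1 9.9
0.2 5.2
0.3 -0.3
0.4 -6.6
0.5 -13.5
0.6 -21.1
0.7 -29.3
0.8 -37.9
0.9 -46.9
1.0 -56.3
1.1 -65.8
module front 8.144858694926464 rear -33.978457240942056
```

The flap reads about 0.3 rad and the module centre is 13 mm before the lip. I'll push 4 mm and hold, then go over the edge.

>>> {"api": "servo_tool", "payload": {"deltas": [[0,0,0,0.004,0.0008,0,0.82],[0,0,0,0.004,0.0008,0,0.82],[0,0,0,0.004,0.0008,0,0.82],[0,0,0,0.004,0.0008,0,0.82],[0,0,0,0.008,0.0016,0,0.82],[0,0,0,0.012,0.0024,0,0.82],[0,0,0,0.016,0.0032,0,0.82],[0,0,0,0.019,0.004,0,0.82],[0,0,0,0.019,0.004,0,0.82],[0,0,0,0.019,0.004,0,0.82],[0,0,0,0.019,0.004,0,0.82],[0,0,0,0.019,0.004,0,0.82]]}}

```text
t: 5.92
ee_pos: [0.5954, 0.0432, 0.1237]
orientation: [[-0.202, 0.979, -0.001], [0.979, 0.202, -0.0], [0.0, -0.001, -1.0]]
ft_force: [-4.1, -0.0, -0.9]
width: 0.0721
```

```bash
python3 - <<'E'
from h import *
c=camera("wrist");cv2.imwrite("pics/w6.png",c["color"][:,:,::-1])
c=camera("scene");cv2.imwrite("pics/s6.png",cv2.resize(c["color"][120:260,170:330,::-1],(640,560),interpolation=cv2.INTER_CUBIC))
s=sense();print(s["t"],s["ee_pos"],s["width"],s["ft_force"])
E
```

```text
6.0167 [0.59550162 0.04323175 0.12388984] 0.07181931735696655 [-4.98527296 -0.88798559 -0.04393359]
```

View pics/w6.png

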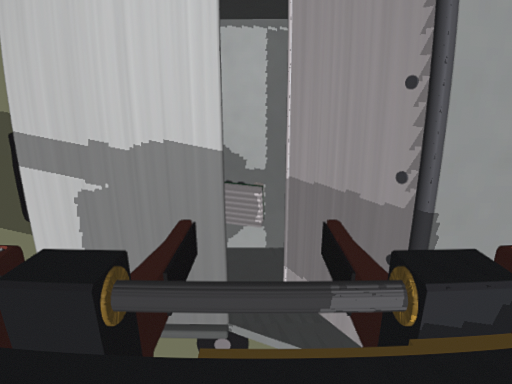

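View pics/s6.png

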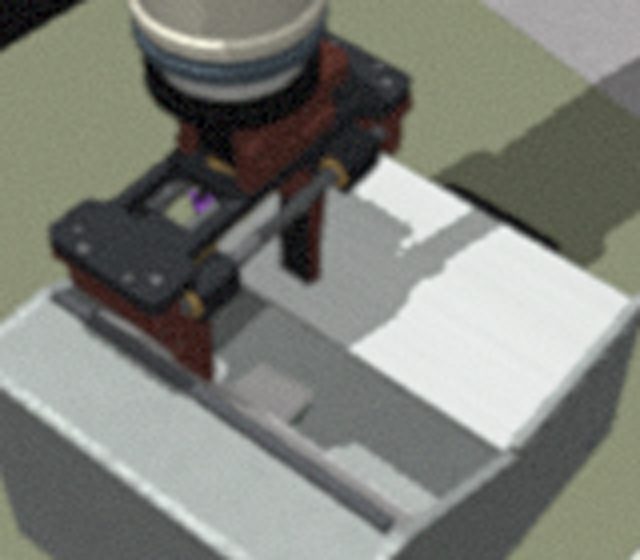

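The module has dropped and lies upside down on the box floor (fins at (243,203) in the wrist view), with the finger still holding the flap. Now withdraw.

>>> {"api": "servo_tool", "payload": {"deltas": [[0,0,0,0,0,0,0.82],[0,0,0,-0.01,-0.002,0,0.82],[0,0,0,-0.02,-0.004,0,0.82],[0,0,0,-0.03,-0.006,0.001,0.82],[0,0,0,-0.04,-0.008,0.002,0.82],[0,0,0,-0.05,-0.01,0.003,0.82],[0,0,0,-0.06,-0.012,0.004,0.82],[0,0,0,-0.07,-0.014,0.005,0.82],[0,0,0,-0.08,-0.016,0.01,0.82],[0,0,0,-0.085,-0.0175,0.03,0.82],[0,0,0,-0.085,-0.0175,0.06,0.82],[0,0,0,-0.085,-0.0175,0.1,0.82],[0,0,0,-0.085,-0.0175,0.14,0.82],[0,0,0,-0.085,-0.0175,0.14,0.82],[0,0,0,-0.085,-0.0175,0.14,0.82],[0,0,0,-0.085,-0.0175,0.14,0.82]]}}

```text
t: 7.35
ee_pos: [0.5114, 0.0259, 0.2642]
orientation: [[-0.202, 0.979, 0.002], [0.979, 0.202, 0.0], [-0.0, 0.002, -1.0]]
ft_force: [-0.2, 0.4, -0.3]
width: 0.072
```

```bash
python3 - <<'E'
from h import *
c=camera("wrist");cv2.imwrite("pics/w7.png",c["color"][:,:,::-1])
c=camera("scene");cv2.imwrite("pics/s7.png",c["color"][:,:,::-1])
s=sense();print(s["t"],s["ee_pos"],s["width"],s["ft_force"])
E
```

```text
7.45 [0.5105957  0.02586602 0.26231719] 0.07188054862503988 [ 0.47344242  0.1925771  -1.35346551]
```

View pics/w7.png

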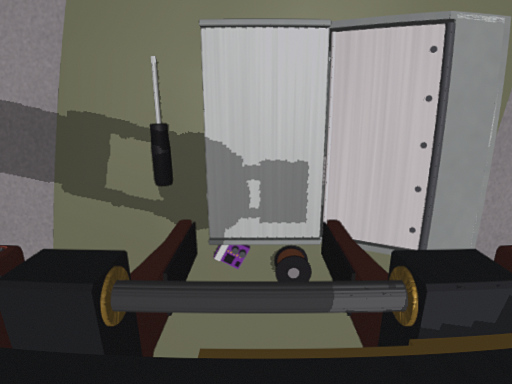

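View pics/s7.png

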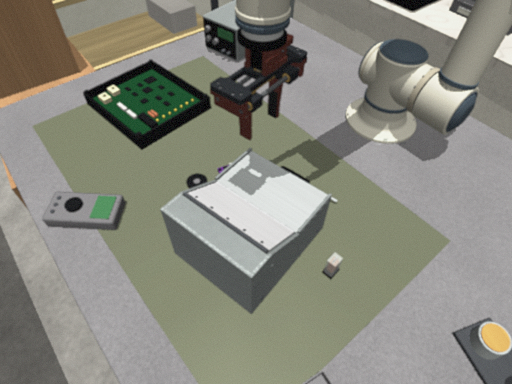

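The flap is shut, the sill is empty, the bystanders haven't moved, and the gripper is clear of everything.

```bash
python3 -c "
from rig import hand_in;print(hand_in())"
```

```text
the job is handed in; nothing more can be done
None
```

The module is in the reject box and the flap has swung shut; I handed the job in at about 7.5 s of the 38 s allowed, and no verdict was reported.

I set the jaws along the posting direction, so the front finger pushed the flap in while the rear finger pushed the module over the lip. I then drew both fingers back and up.

**On the way:**
- **Flap held open:** it measured about 0.30 rad with the module still 13 mm before the lip. I pushed 4 mm further and held before going over the edge.
- **Module dropped:** the pictures showed it on the box floor, upside down, with the finger still holding the flap open and about 4–5 N on the wrist.

**Last checks:**
- **Sill and flap:** the pictures show the sill empty and the flap shut. I judged the shut flap by eye and did not measure its angle.
- **Other things on the bench:** the relay, spool, screwdriver and purple look-alike look where they were.
- **Robot:** the gripper is clear of everything, about 0.14 m above the sill, and the wrist force is near zero.

**Disagreements:**
- **Lip height:** the wrist and top views together gave poor heights for the lip's ends (0.103 and 0.166 m). I used the scene and top views instead, which gave 0.116–0.120 m against the stated 0.120 m.
- **Flap angle:** the measured 0.30 rad was slightly below the roughly 0.35 rad I expected from the finger's position.

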